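Flip the face-down picture tile over the puzzle board's edge

TASK

The picture tile in front of the puzzle board lies face down. With the fingertips, push it against the board's front edge until it tips up and flips over onto the board, picture side up, and then push it back on the board until it lies square against the back rail. Do not lift or carry the tile, leave the other play pieces where they are, and finish with the hand clear.

Things in the scene. Friction and masses are not known exactly. Their poses are not given: they have to be found in the camera images.
- board: Plywood puzzle board fixed to the table, 280 mm wide (y), top 16 mm above the table. Origin: middle of its front edge, at table height. x points level from that edge into the board (away from the robot), y along the edge, z up. The front edge is a plain upright face, no rail. Back rail: its front face at x = +105 mm. Back rail and side rails (12 mm wide, at the ends of y) stand 12 mm above the top.
- tile: Loose flat beech tile, 70 mm (x) by 90 mm (y) by 9 mm (z), about 50 g. Origin at its centre. z comes out of the plain back, up at the start; a flush round plate picture is on the -z face. It starts flat on the table, +x side nearest the board, turned up to 0.3 rad from the board axes. Fingers pressing on its -x side have friction enough to draw that side up; stood on its 90 mm side it topples over the board edge.
- tile_front (a point): Middle of the tile's +x side (mid-thickness), 35 mm from its centre; nearest the board at the start.
- tile_back (a point): Middle of the tile's -x side (mid-thickness), 35 mm from its centre; nearest the robot at the start.
- tile_left (a point): Middle of the tile's +y side (mid-thickness), 45 mm from its centre.
- tile_right (a point): Middle of the tile's -y side (mid-thickness), 45 mm from its centre.
- teapot: Mint green wooden teapot shape standing upright, 24 mm thick, about 90 mm wide, 65 mm tall. Origin under its centre. A bystander.
- cup: Scarlet wooden cup piece standing upright, 24 mm thick, about 65 mm wide, 40 mm tall. Origin under its centre. A bystander.
- spoon: Lemon beech spoon form lying flat, about 116 mm long (x), 34 mm wide, 10 mm thick. Origin under its middle. A bystander.
- plate: Cream plate disc lying flat, 76 mm across, 12 mm thick. Origin under its centre. A bystander.
- canister: Small wooden canister, an upright cylinder 38 mm across, 50 mm tall. Origin under its centre. A bystander.
- bowl: Small wooden bowl, 68 mm across, 34 mm tall. Origin under its centre. A bystander.
There are look-alikes about, which are no part of the job. Of the things like the tile, leave any that is pink, purple or red; of the rest the smaller one is meant.

How it is judged:
On the way, in this order (a step that is already met when the one before it is completed fails the run):
1. the tile is tipped up steeply on its side at the board's front edge (angle between tile's own z axis and vertical between 1 and 2.1 rad and x of tile in the frame of board above -0.05 m and x of tile_front in the frame of board below 0.03 m and height (world z) of tile_front below 0.03 m).
2. the tile lies picture side up on the board (angle between tile's own z axis and vertical above 3 rad and height (world z) of tile between 0.0175 and 0.0235 m and x of tile in the frame of board above 0 m), for 0.1 s.
At the end, for the whole second after the job is handed in: The tile lies flat (within 0.14 rad) and at rest on the board's top, picture side up, between the side rails, within 6 mm of touching the back rail and within 0.1 rad of square to it (angle between tile's own z axis and vertical above 3 rad and height (world z) of tile between 0.0175 and 0.0235 m and x of tile in the frame of board between 0.064 and 0.074 m and y of tile in the frame of board between -0.09 and 0.09 m and angle between the x axis of tile and the x axis of board, either way round below 0.1 rad and linear speed of tile below 0.01 m/s).
It fails at once if the tile is lifted or carried: all four of its sides are more than 35 mm above the table (height (world z) of each of tile_front, tile_back, tile_left, tile_right above 0.035 m).
It fails at once if another play piece is moved by more than 15 mm (distance of any of teapot, cup, spoon, plate, canister, bowl from where it was at the start of the episode above 0.015 m).
It also fails if it takes over 67 s, if anything falls off the work surface, if the arm or the gripper's body presses on something with over 40 N, if the wrist force passes 120 N, or if a joint passes its speed limit or range.

ROBOT

A 6-joint arm with a two-finger parallel gripper is mounted at the origin on the work surface. World frame = base frame: x ahead of the robot, y to its left, z up, the work surface at z = 0. Lengths are in m, angles in rad, forces in N, time in s.
With the tool pointing down it reaches from about 0.35 to 0.775 m from the base axis. Payload 5.5 kg.
Tool frame: the origin (TCP) lies at the very end of the fingers, on their centre line; the grasp point (between the pads) lies 19 mm behind it; x points along the fingers, y is the direction in which the jaws open and shut, and the axes are right-handed (so a half turn about x gives the same grasp; the last joint's range is limited). The gripper opens to 85 mm and grips with 20 to 120 N. Pads are 22 mm wide; open, the fingers measure 114 mm over their backs; the gripper's body (76 mm by 85 mm) begins 54 mm behind the grasp point. The pads swing forward as they close: fully open they stand 13 mm farther back than shut.
Start: joints at [-1.41, 0.313, 0.046, 1.304, 0, 1.431], TCP at [0.17, -0.549, 0.231] pointing down, gripper open.
Joint ranges: [-2.76, 2.76], [-0.86, 1.69], [-1.03, 1.26], [-2.2, 2.34], [-1.47, 1.5], [-3.14, 3.14]. Speed limits (rad/s): [2.57, 2.57, 3.14, 3.14, 3.14, 3.14].

INTERFACE

Orientations are given as a unit quaternion [w, x, y, z].
In Python, from workcell import env gives the robot as it stands.
- The arm moves only by the tool drive_tool, never from a script. Its argument "plan" is a list that holds one entry, the list of rows, each a list of 7 numbers: the shift along the tool's x, y, z in cm, then the turn, a rotation vector about the tool's x, y, z in degrees, then the opening, from 0 (shut) to 1 (fully open). In form: [[[tx, ty, tz, wx, wy, wz, fingers], ...]]. A call has exactly 5 rows; each row shifts and turns the commanded pose from where the row before left it, along the tool's axes as they then stand; what a row does not reach is not made up. A row lasts 1/12 s, in which the tool goes at most 41.7 mm and 7.16 degrees, less where a joint would pass 70% of its speed; a pose out of reach is approached as far as the arm can. A call with a gripper value outside its range is refused whole. The fingers move at their own pace and stop on an object; "squeeze" is the grip in N (left out, the last holds). Time passes only in rows, so rows that do not move let the fingers close, or fill a call up. It gives the time, the measured TCP pose, the force and the opening at its end, in the units of the state.
- env.get_state(): the state, without advancing time (a new reading comes with each control period).
- env.read_camera(name): name is "side" or "top" or "wrist"; returns the picture (384x512x3 uint8, red, green, blue); there is no depth.
- env.camera_model(name): a dict with "camera_matrix" (3x3 intrinsics, pixels), "camera_from_world" (4x4, takes a point from world to camera coordinates); the wrist camera has in their place "T_tool_cam" (4x4, takes a point from camera to tool coordinates, whose origin is the TCP and whose axes are the tool frame's). Camera axes: x right, y down, z forward; pixel columns grow to the right and rows downward; lengths in m; the calibration is good to about 2 mm. A picture is of the moment at which its call begins: read the wrist's pose just before it. camera_model takes no time and is no camera call.
- env.hand_in(): hands the job in, once; it reports no verdict.
The state is a dict: "clock": time; "joint_pos": joint angles; "qvel": joint speeds; "tau": joint torques, N m; "tcp_pos": TCP position; "orientation": TCP orientation; "wrist_force": force on the tool from outside, world axes, zero at the start; "ft_torque": the same for the moment, N m; "finger_gap": finger opening in m.
Only numpy, scipy, OpenCV 4.12 (cv2) and the standard library are available. Lean on these libraries where they do the work, as an engineer would, in place of code of your own. Each camera call takes 0.05 s, during which the arm holds its last target.

## Working session

There is one attempt and no reset: what is moved stays moved. The work goes in short steps, Python scripts to look and compute and a tool call to move; the robot and the scene stay as the last step left them, time stands still between calls to the robot, and variables do not carry over. Pictures are saved under pics/ and viewed, and the job is handed in when it is done.

Besides the shell and the picture viewer there is one more tool, called after ">>>" as name(argument=value, ...), one argument or row to a line, values as JSON. drive_tool: Moves the arm, as the interface text tells. Its arguments: {"type":"object","properties":{"plan":{"type":"array","items":{"type":"array","items":{"type":"array","items":{"type":"number"}}}},"squeeze":{"type":"number"}},"required":["plan"]}

```bash
ls; mkdir -p pics
python3 - <<'E'
from workcell import env
import cv2,numpy as np
s=env.get_state(); print(s)
for n in ("top","side"):
    im=env.read_camera(n); cv2.imwrite(f"pics/{n}0.png",cv2.resize(im[:,:,::-1],None,fx=1.5,fy=1.5)); np.save(f"pics/{n}0.npy",im)
    m=env.camera_model(n); print(n,m)
print(env.camera_model("wrist"))
E
```

```text
pics
{'clock': 0.0, 'joint_pos': array([-1.40959861e+00,  3.13986086e-01,  4.49804748e-02,  1.30359503e+00,
        4.98448226e-06,  1.43116796e+00]), 'qvel': array([-4.42518312e-04,  5.80800248e-04,  9.77672621e-05, -3.07329986e-04,
        1.68506198e-03,  1.52269401e-04]), 'tau': array([-5.44173727e-04, -4.80623531e+01,  2.98533261e+01,  1.92612503e-02,
       -1.96937904e-04, -9.26087154e-07]), 'tcp_pos': array([ 0.17027219, -0.54867894,  0.23041762]), 'orientation': array([-0.10531954, -0.69911763, -0.10659535,  0.69912786]), 'wrist_force': array([-0.05950997, -0.2194104 , -0.08779832]), 'ft_torque': array([ 0.00637843, -0.01747789, -0.0345455 ]), 'finger_gap': 0.08521319856643265}
top {'camera_matrix': array([[448.50017317,   0.        , 251.0572549 ],
       [  0.        , 448.50017317, 196.54159155],
       [  0.        ,   0.        ,   1.        ]]), 'camera_from_world': array([[-0.0182484 , -0.99953245,  0.02453301,  0.01824556],
       [-0.99782617,  0.01665224, -0.06376228,  0.50421928],
       [ 0.06332393, -0.02564324, -0.99766352,  1.19901196],
       [ 0.        ,  0
[... 313 characters left out ...]
131477,  0.60913784, -0.75545898,  0.13335378],
       [ 0.29234098, -0.69667366, -0.65512026,  0.93689487],
       [ 0.        ,  0.        ,  0.        ,  1.        ]])}
{'camera_matrix': array([[272.01263605,   0.        , 252.96387336],
       [  0.        , 272.01263605, 191.63020256],
       [  0.        ,   0.        ,   1.        ]]), 'T_tool_cam': array([[-5.86809893e-04, -3.27797485e-01,  9.44747831e-01,
        -1.42491148e-01],
       [ 9.99998980e-01,  1.03764281e-03,  9.81157052e-04,
        -7.32860621e-04],
       [-1.30193161e-03,  9.44747444e-01,  3.27796542e-01,
        -8.42668250e-02],
       [ 0.00000000e+00,  0.00000000e+00,  0.00000000e+00,
         1.00000000e+00]])}
```

View pics/top0.png

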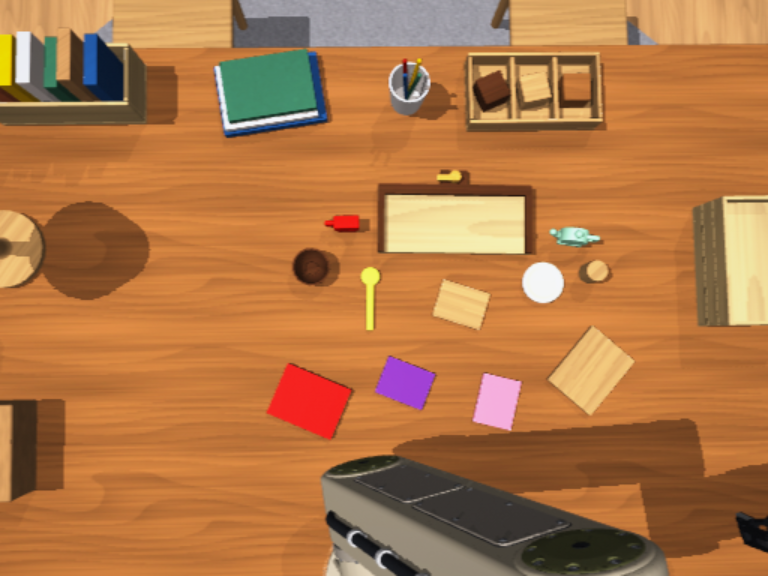

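View pics/side0.png

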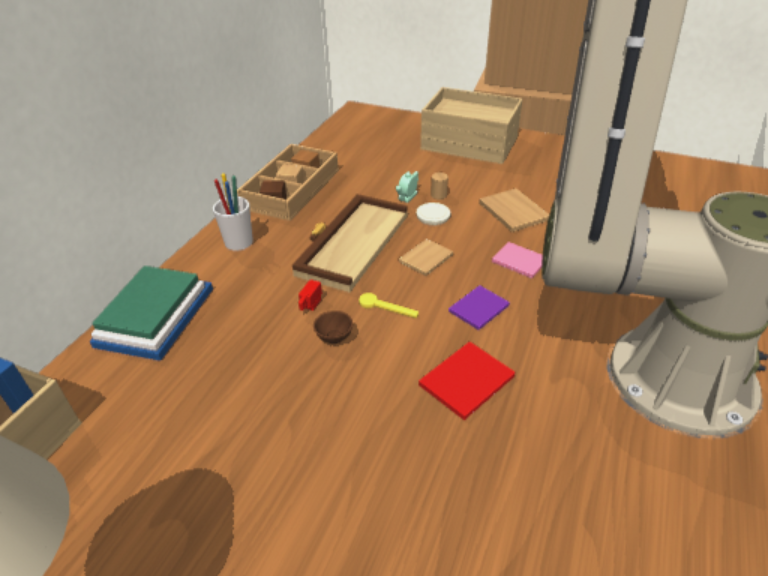

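The top view shows the board's light area at about (384-526, 195-254) in the enlarged picture. The small beech tile is at (461, 303), and a larger wooden one is at (592, 370). Pink, purple and red tiles are nearby. Next I measure.

```bash
cat > h.py <<'E'
import numpy as np,cv2
from workcell import env
from scipy.spatial.transform import Rotation as R
def px2w(name,uv,z):
    m=env.camera_model(name);K=m["camera_matrix"];T=m["camera_from_world"]
    Rm,t=T[:3,:3],T[:3,3];c=-Rm.T@t
    uv=np.atleast_2d(uv).astype(float);d=(np.c_[uv,np.ones(len(uv))]@np.linalg.inv(K).T)@Rm
    return c+d*((z-c[2])/d[:,2])[:,None]
def w2px(name,p):
    m=env.camera_model(name);K=m["camera_matrix"];T=m["camera_from_world"]
    q=np.atleast_2d(p)@T[:3,:3].T+T[:3,3];q=q@K.T;return q[:,:2]/q[:,2:]
def Rt(s): 
    q=s["orientation"];return R.from_quat([q[1],q[2],q[3],q[0]]).as_matrix()
E
python3 - <<'E'
from h import *
im=np.load("pics/top0.npy")
hsv=cv2.cvtColor(im,cv2.COLOR_RGB2HSV)
for p in [(307,202),(303,150),(395,247),(280,220),(253,149),(303,127)]: print(p,im[p[1],p[0]],hsv[p[1],p[0]])
m=((hsv[...,1]<150)&(hsv[...,2]>150)&(hsv[...,0]<30)).astype(np.uint8)*255
m=cv2.morphologyEx(m,cv2.MORPH_OPEN,np.ones((3,3),np.uint8))
cs,_=cv2.findContours(m,cv2.RETR_EXTERNAL,cv2.CHAIN_APPROX_NONE)
for c in cs:
    if cv2.contourArea(c)>200:
        r=cv2.minAreaRect(c)
        if not(220<r[0][0]<430 and 100<r[0][1]<290):continue
        print(r,cv2.contourArea(c))
        b=cv2.boxPoints(r)
        for z in (.009,.016):
            w=px2w("top",b,z);print(z,np.round(w[:,:2],4).tolist(),np.round(w[:,:2].mean(0),4),[round(float(np.linalg.norm(w[i]-w[i-1])),4) for i in range(4)])
E
python3 - <<'E'
import cv2
im=cv2.imread("pics/top0.png")
im=im[160:350,330:620]
cv2.imwrite("pics/crop0.png",cv2.resize(im,None,fx=2.7,fy=2.7,interpolation=cv2.INTER_CUBIC))
E
```

```text
(307, 202) [245 206 129] [ 20 121 245]
(303, 150) [245 230 166] [ 24  82 245]
(395, 247) [234 186 115] [ 18 130 234]
(280, 220) [219 137  67] [ 14 177 219]
(253, 149) [103  56  31] [ 10 178 103]
(303, 127) [101  53  30] [ 10 179 101]
((393.9179992675781, 246.59837341308594), (37.77088165283203, 47.3736457824707), 39.80556869506836) 1696.5
0.009 [[0.3468, -0.2958], [0.4441, -0.3828], [0.3767, -0.4601], [0.28, -0.3728]] [ 0.3619 -0.3779] [0.1019, 0.1305, 0.1026, 0.1303]
0.016 [[0.3472, -0.2939], [0.444, -0.3803], [0.377, -0.4573], [0.2808, -0.3704]] [ 0.3623 -0.3755] [0.1013, 0.1298, 0.102, 0.1296]
((307.0302429199219, 202.6031951904297), (33.108524322509766, 25.23406410217285), 17.35402488708496) 778.0
0.009 [[0.4673, -0.0893], [0.5328, -0.1115], [0.5043, -0.1975], [0.4389, -0.175]] [ 0.4858 -0.1433] [0.0903, 0.0692, 0.0906, 0.0692]
0.016 [[0.4671, -0.0886], [0.5322, -0.1106], [0.5039, -0.1961], [0.4388, -0.1737]] [ 0.4855 -0.1423] [0.0897, 0.0688, 0.0901, 0.0688]
((302.5, 149.0), (38.0, 93.0), 90.0) 3448.0
0.009 [[0.6881, -0.0077], [0.6847, -0.265], [0.579, -0.2616], [0.5829, -0.0057]] [ 0.6337 -0.135 ] [0.1052, 0.2573, 0.1057, 0.2559]
0.016 [[0.6866, -0.0074], [0.6832, -0.2632], [0.5782, -0.2598], [0.582, -0.0054]] [ 0.6325 -0.134 ] [0.1046, 0.2558, 0.1051, 0.2544]
```

View pics/crop0.png

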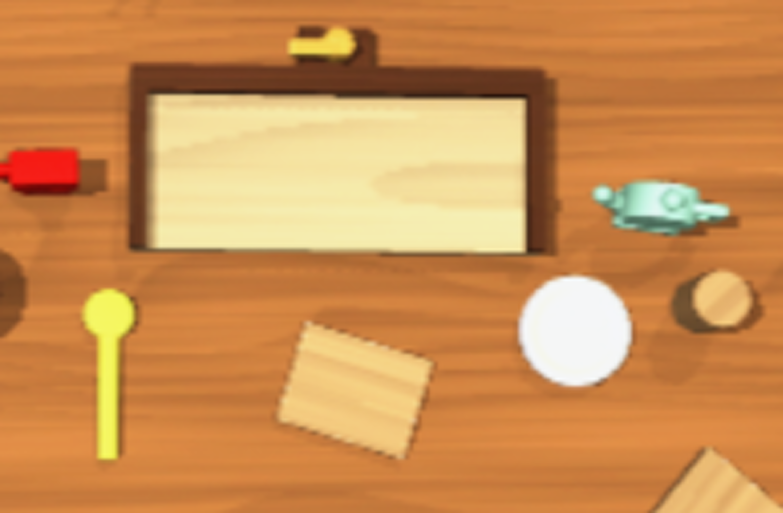

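Run:
```python
from h import *
im=np.load("pics/top0.npy")
hsv=cv2.cvtColor(im,cv2.COLOR_RGB2HSV)
m=((hsv[...,1]<110)&(hsv[...,2]>180)&(hsv[...,0]>15)&(hsv[...,0]<30))
fr=[];bk=[]
for u in range(262,345,2):
    v=np.where(m[125:175,u])[0]+125
    fr.append((u,v.max()+.5));bk.append((u,v.min()-.5))
def line(p):
    w=px2w("top",np.array(p),.016)[:,:2]
    vx,vy,x0,y0=cv2.fitLine(w.astype(np.float32),cv2.DIST_HUBER,0,.01,.001).ravel();
    if vy<0:vx,vy=-vx,-vy
    return np.array([x0,y0]),np.array([vx,vy])
for p in(fr,bk):
    c,d=line(p);print(c,d,"yaw",np.arctan2(-d[0],d[1]))
# side rails outer: dark
dk=(hsv[...,2]<125)&(hsv[...,1]>140)
for v in (145,150,155,160):
    u=np.where(dk[v,240:370])[0]+240; print(v,u.min(),u.max(),px2w("top",[(u.min(),v),(u.max()+1,v)],.028)[:,1])
# side-cam check: predicted board front corners & tile corners
s=env.get_state();print("tool axes\n",np.round(Rt(s),3))
print(w2px("side",[(0.4673,-0.0893,.009),(.5328,-.1115,.009),(.5043,-.1975,.009),(.4389,-.175,.009)])*1.5)
```

```text
[ 0.57987785 -0.13375477] [0.03266012 0.99946654] yaw -0.032665923
[ 0.68344176 -0.14131059] [0.0130244 0.9999152] yaw -0.013024763
145 252 356 [ 0.00465113 -0.280752  ]
150 252 354 [ 0.00490169 -0.2748307 ]
155 252 355 [ 0.00515189 -0.27710696]
160 252 356 [ 0.00540173 -0.27938018]
tool axes
 [[-0.     0.296 -0.955]
 [ 0.002 -0.955 -0.296]
 [-1.    -0.002 -0.   ]]
[[426.33810777 271.14335412]
 [399.14352788 257.05491446]
 [427.17937014 236.68272991]
 [453.91542346 249.63110411]]
```

>>> drive_tool(
  plan=[
    [[0,0,0,-7.1,0,0,0.5],[0,0,0,-7.1,0,0,0.5],[0,0,0,-7.1,0,0,0.5],[0,0,0,-7.1,0,0,0.5],[0,0,0,-7.1,0,0,0.5]],
  ],
  squeeze=40,
)

```text
clock: 0.52
tcp_pos: [0.1703, -0.5489, 0.2308]
orientation: [0.316, 0.633, 0.316, -0.632]
wrist_force: [-0.3, 0.3, -0.2]
finger_gap: 0.0426
```

>>> drive_tool(
  plan=[
    [[0,0,0,-7.1,0,0,0.5],[0,0,0,-7.1,0,0,0.5],[0,0,0,-7.1,0,0,0.5],[0,0,0,-7.1,0,0,0.5],[0,0,0,-7.1,0,0,0.5]],
  ],
)

```text
clock: 0.93
tcp_pos: [0.1703, -0.5489, 0.2308]
orientation: [0.493, 0.506, 0.494, -0.506]
wrist_force: [0.4, -0.6, -0.5]
finger_gap: 0.0422
```

>>> drive_tool(
  plan=[
    [[0,0,0,-7.1,0,0,0.5],[0,0,0,-7.1,0,0,0.5],[0,0,0,-7.1,0,0,0.5],[0,0,0,-7.1,0,0,0.5],[0,0,0,-7.1,0,0,0.5]],
  ],
)

```text
clock: 1.35
tcp_pos: [0.1703, -0.5489, 0.2308]
orientation: [0.624, 0.332, 0.625, -0.331]
wrist_force: [-0.9, 1.3, -0.9]
finger_gap: 0.0428
```

>>> drive_tool(
  plan=[
    [[0,0,0,-7.1,0,0,0.5],[0,0,0,-7.1,0,0,0.5],[0,0,0,-7.1,0,0,0.5],[0,0,0,-7.1,0,0,0.5],[0,0,0,-7.1,0,0,0.5]],
  ],
)

```text
clock: 1.77
tcp_pos: [0.1703, -0.5489, 0.2308]
orientation: [0.696, 0.126, 0.696, -0.125]
wrist_force: [0.9, -0.1, -1.2]
finger_gap: 0.0427
```

```bash
cat >> h.py <<'E'
def rel(target,yaw=None):
    "shift (cm, tool axes) to world TCP target, tool-x turn (deg) to forward(tool z) yaw"
    s=env.get_state();M=Rt(s);d=np.array(target)-s["tcp_pos"]
    y=np.arctan2(M[1,2],M[0,2])
    print("t",round(s["clock"],2),"tcp",np.round(s["tcp_pos"],4),"yaw",round(float(y),4),"down",np.round(M[:,0],3),"gap",round(s["finger_gap"],4),"F",np.round(s["wrist_force"],1))
    print("shift cm",np.round(M.T@d*100,2),"turn x",None if yaw is None else round(float(np.degrees(-(yaw-y))),2))
E
python3 - <<'E'
from h import *
rel((.428,-.1237,.12),-.327); print(env.get_state()["joint_pos"])
E
```

```text
t 1.77 tcp [ 0.1703 -0.5489  0.2308] yaw -0.3563 down [-0.     0.001 -1.   ] gap 0.0427 F [ 0.9 -0.1 -1.2]
shift cm [11.12 48.83  9.33] turn x -1.68
[-1.40960959e+00  3.13676581e-01  4.54200095e-02  1.30358514e+00
  3.76719132e-06 -1.05332430e+00]
```

>>> drive_tool(
  plan=[
    [[0,3.25,0.62,0,0,0,0.5],[0,3.25,0.62,0,0,0,0.5],[0,3.25,0.62,0,0,0,0.5],[0,3.25,0.62,0,0,0,0.5],[0,3.25,0.62,0,0,0,0.5]],
  ],
)

```text
clock: 2.18
tcp_pos: [0.2573, -0.4067, 0.2308]
orientation: [0.695, 0.128, 0.696, -0.127]
wrist_force: [1.1, -0.2, -0.6]
finger_gap: 0.0425
```

>>> drive_tool(
  plan=[
    [[0,3.25,0.62,0,0,0,0.5],[0,3.25,0.62,0,0,0,0.5],[0,3.25,0.62,0,0,0,0.5],[0,3.25,0.62,0,0,0,0.5],[0,3.25,0.62,0,0,0,0.5]],
  ],
)

```text
clock: 2.6
tcp_pos: [0.3439, -0.2656, 0.231]
orientation: [0.695, 0.128, 0.696, -0.127]
wrist_force: [0.6, -0.4, 1.0]
finger_gap: 0.0423
```

>>> drive_tool(
  plan=[
    [[0,3.25,0.62,0,0,0,0.5],[0,3.25,0.62,0,0,0,0.5],[0,3.25,0.62,0,0,0,0.5],[0,3.25,0.62,0,0,0,0.5],[0,3.25,0.62,-1.7,0,0,0.5]],
  ],
)

```text
clock: 3.02
tcp_pos: [0.4305, -0.1247, 0.2311]
orientation: [0.697, 0.117, 0.697, -0.117]
wrist_force: [0.6, -0.5, -0.0]
finger_gap: 0.0427
```

Run:
```python
from h import *
rel((.428,-.1237,.03),-.327); print(env.get_state()["joint_pos"])
cv2.imwrite("pics/w1.png",env.read_camera("wrist")[:,:,::-1])
```

```text
t 3.02 tcp [ 0.4305 -0.1247  0.2311] yaw -0.3326 down [-0.  0. -1.] gap 0.0427 F [ 0.6 -0.5 -0. ]
shift cm [ 2.011e+01  2.000e-02 -2.600e-01] turn x -0.32
[-4.61325532e-01  6.84161973e-02 -2.58165137e-01  1.24456729e+00
 -1.45023694e-04 -1.28721925e-01]
```

View pics/w1.png

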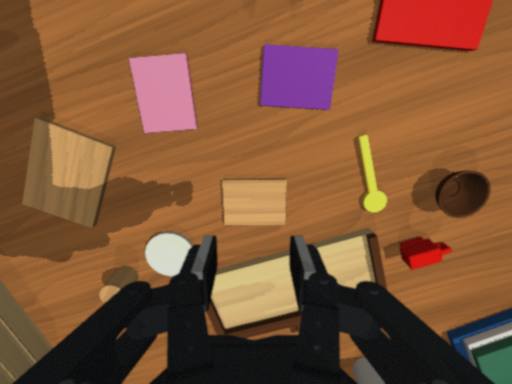

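The wrist view shows the tile at (254, 202), square in the picture and centred between the fingers, which are at about (205) and (300). Descending behind it.

>>> drive_tool(
  plan=[
    [[4,0,-0.06,0,0,0,0.5],[4,0,-0.06,0,0,0,0.5],[4,0,-0.06,0,0,0,0.5],[4,0,-0.06,0,0,0,0.5],[3.5,0,0,0,0,0,0.5]],
  ],
)

```text
clock: 3.48
tcp_pos: [0.4267, -0.1248, 0.034]
orientation: [0.697, 0.117, 0.698, -0.117]
wrist_force: [0.3, -0.3, -0.8]
finger_gap: 0.0427
```

>>> drive_tool(
  plan=[
    [[0.8,0,0,0,0,0,0.5],[0.6,0,0,0,0,0,0.5],[0.5,0,0,0,0,0,0.5],[0.3,0,0,0,0,0,0.5],[0,0,0,0,0,0,0.5]],
  ],
)

```text
clock: 3.9
tcp_pos: [0.4291, -0.1263, 0.0154]
orientation: [0.698, 0.117, 0.696, -0.117]
wrist_force: [0.0, 0.6, 0.0]
finger_gap: 0.0428
```

Run:
```python
from h import *
rel((.428,-.1237,.005),-.327)
im=env.read_camera("side");cv2.imwrite("pics/s2.png",cv2.resize(im[100:260,190:390,::-1],None,fx=4,fy=3.7,interpolation=cv2.INTER_CUBIC))
```

```text
t 3.9 tcp [ 0.4291 -0.1263  0.0154] yaw -0.3328 down [ 0.002 -0.001 -1.   ] gap 0.0428 F [0.  0.6 0. ]
shift cm [ 1.04  0.21 -0.2 ] turn x -0.33
```

View pics/s2.png

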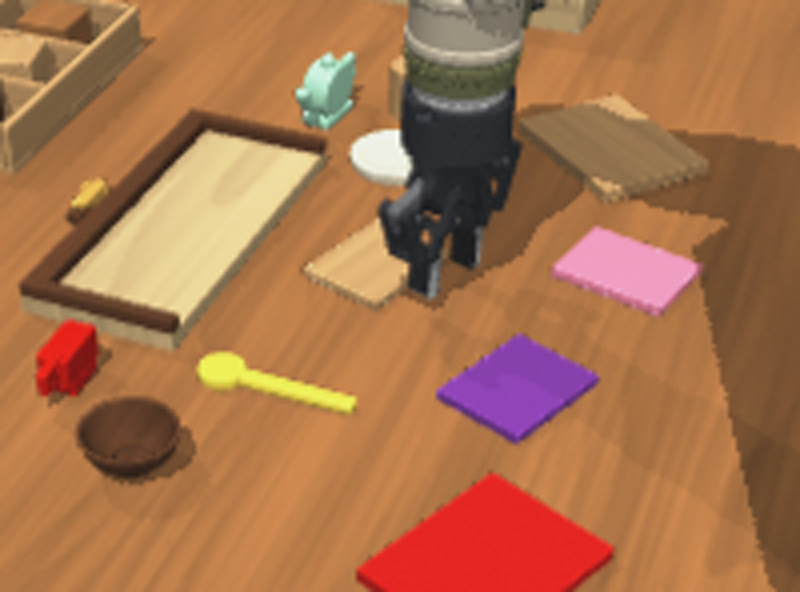

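>>> drive_tool(
  plan=[
    [[0.3,0.1,-0.1,0,0,0,0.5],[0.3,0.1,-0.1,0,0,0,0.5],[0.2,0,0,0,0,0,0.5],[0,0,0,0,0,0,0.5],[0,0,0,0,0,0,0.5]],
  ],
)

```text
clock: 4.37
tcp_pos: [0.4266, -0.123, 0.0063]
orientation: [0.697, 0.117, 0.697, -0.117]
wrist_force: [0.6, -0.1, -0.2]
finger_gap: 0.0427
```

>>> drive_tool(
  plan=[
    [[0.1,0,0,0,0,0,0.5],[0,0,0,0,0,0,0.5],[0.1,0,0,0,0,0,0.5],[0,0,0,0,0,0,0.5],[0,0,0,0,0,0,0.5]],
  ],
)

```text
clock: 4.78
tcp_pos: [0.4266, -0.1231, 0.0042]
orientation: [0.697, 0.117, 0.697, -0.117]
wrist_force: [-0.2, -0.5, 0.6]
finger_gap: 0.0429
```

>>> drive_tool(
  plan=[
    [[0.1,0,0,0,0,0,0.5],[0,0,0,0,0,0,0.5],[0.1,0,0,0,0,0,0.5],[0,0,0,0,0,0,0.5],[0,0,0,0,0,0,0.5]],
  ],
)

```text
clock: 5.2
tcp_pos: [0.4266, -0.123, 0.0022]
orientation: [0.697, 0.117, 0.697, -0.117]
wrist_force: [0.6, 0.1, 0.0]
finger_gap: 0.0429
```

>>> drive_tool(
  plan=[
    [[0.1,0,0,0,0,0,0.5],[0,0,0,0,0,0,0.5],[0.1,0,0,0,0,0,0.5],[0,0,0,0,0,0,0.5],[0,0,0,0,0,0,0.5]],
  ],
)

```text
clock: 5.62
tcp_pos: [0.4266, -0.123, 0.0002]
orientation: [0.697, 0.117, 0.697, -0.117]
wrist_force: [-0.3, 0.2, 0.0]
finger_gap: 0.0429
```

>>> drive_tool(
  plan=[
    [[0.1,0,0,0,0,0,0.5],[0,0,0,0,0,0,0.5],[0,0,0,0,0,0,0.5],[0,0,0,0,0,0,0.5],[0,0,0,0,0,0,0.5]],
  ],
)

```text
clock: 6.03
tcp_pos: [0.4267, -0.1231, -0.0007]
orientation: [0.697, 0.117, 0.697, -0.117]
wrist_force: [0.1, -0.2, 0.4]
finger_gap: 0.0429
```

>>> drive_tool(
  plan=[
    [[0.1,0,0,0,0,0,0.5],[0,0,0,0,0,0,0.5],[0,0,0,0,0,0,0.5],[0,0,0,0,0,0,0.5],[0,0,0,0,0,0,0.5]],
  ],
)

```text
clock: 6.45
tcp_pos: [0.4266, -0.123, -0.0017]
orientation: [0.697, 0.117, 0.697, -0.117]
wrist_force: [-0.2, 0.2, 0.3]
finger_gap: 0.0426
```

>>> drive_tool(
  plan=[
    [[0.1,0,0,0,0,0,0.5],[0,0,0,0,0,0,0.5],[0,0,0,0,0,0,0.5],[0,0,0,0,0,0,0.5],[0,0,0,0,0,0,0.5]],
  ],
)

```text
clock: 6.87
tcp_pos: [0.4267, -0.1231, -0.0018]
orientation: [0.698, 0.117, 0.697, -0.117]
wrist_force: [-2.7, 1.1, 10.5]
finger_gap: 0.043
```

>>> drive_tool(
  plan=[
    [[-0.2,0,0,0,0,0,0.5],[0,0,0.4,0,0,0,0.5],[0,0,0.5,0,0,0,0.5],[0,0,0.4,0,0,0,0.5],[0,0,0,0,0,0,0.5]],
  ],
)

```text
clock: 7.28
tcp_pos: [0.4404, -0.128, -0.0007]
orientation: [0.698, 0.117, 0.697, -0.117]
wrist_force: [0.3, 0.1, -0.1]
finger_gap: 0.0427
```

>>> drive_tool(
  plan=[
    [[0,0,0.3,0,0,0,0.5],[0,0,0.3,0,0,0,0.5],[0,0,0.3,0,0,0,0.5],[0,0,0.3,0,0,0,0.5],[0,0,0,0,0,0,0.5]],
  ],
)

```text
clock: 7.7
tcp_pos: [0.4511, -0.1316, -0.0007]
orientation: [0.698, 0.117, 0.697, -0.117]
wrist_force: [-0.1, -0.1, 0.5]
finger_gap: 0.0426
```

```bash
cat >> h.py <<'E'
def tiletop(save,z=.009):
    im=env.read_camera("top");hsv=cv2.cvtColor(im,cv2.COLOR_RGB2HSV)
    c=im[100:240,220:380,::-1];cv2.imwrite(save,cv2.resize(c,None,fx=4.5,fy=4,interpolation=cv2.INTER_CUBIC))
    return im,hsv
E
python3 - <<'E'
from h import *
rel((.499,-.14,-.0005),-.02)
tiletop("pics/t3.png")
cv2.imwrite("pics/w3.png",env.read_camera("wrist")[:,:,::-1])
E
```

```text
t 7.7 tcp [ 0.4511 -0.1316 -0.0007] yaw -0.3327 down [ 0.001 -0.    -1.   ] gap 0.0426 F [-0.1 -0.1  0.5]
shift cm [-0.01  0.77  4.81] turn x -17.92
```

View pics/t3.png

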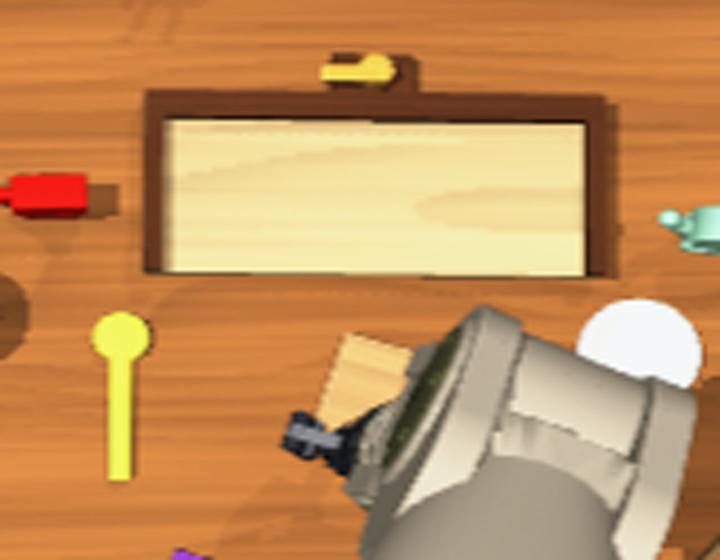

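View pics/w3.png

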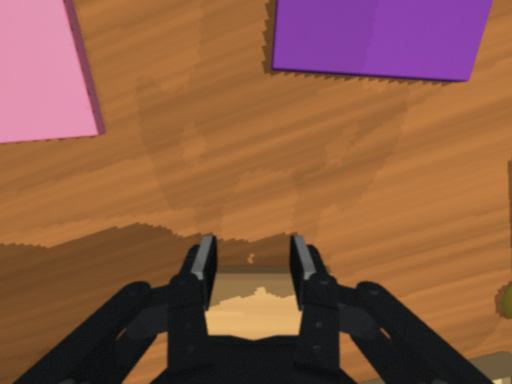

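>>> drive_tool(
  plan=[
    [[0,0,0.33,-1.2,0,0,0.5],[0,0,0.33,-1.2,0,0,0.5],[0,0,0.33,-1.2,0,0,0.5],[0,0,0.33,-1.2,0,0,0.5],[0,0,0.33,-1.2,0,0,0.5]],
  ],
)

```text
clock: 8.22
tcp_pos: [0.4665, -0.1361, -0.0007]
orientation: [0.703, 0.08, 0.703, -0.08]
wrist_force: [-1.1, -0.0, 0.3]
finger_gap: 0.0423
```

>>> drive_tool(
  plan=[
    [[0,0,0.33,-1.2,0,0,0.5],[0,0,0.33,-1.2,0,0,0.5],[0,0,0.33,-1.2,0,0,0.5],[0,0,0.33,-1.2,0,0,0.5],[0,0,0,-1.2,0,0,0.5]],
  ],
)

```text
clock: 8.63
tcp_pos: [0.48, -0.1388, -0.0006]
orientation: [0.706, 0.043, 0.705, -0.043]
wrist_force: [-0.9, -0.6, 0.0]
finger_gap: 0.0429
```

```bash
cat >> h.py <<'E'
def side(save):
    im=env.read_camera("side");cv2.imwrite(save,cv2.resize(im[90:240,180:360,::-1],None,fx=4,fy=4,interpolation=cv2.INTER_CUBIC));return im
E
python3 - <<'E'
from h import *
rel((.499,-.14,-.0005),-.02)
side("pics/s4.png")
E
```

```text
t 8.63 tcp [ 0.48   -0.1388 -0.0006] yaw -0.1211 down [ 0.001 -0.    -1.   ] gap 0.0429 F [-0.9 -0.6  0. ]
shift cm [-0.01  0.11  1.9 ] turn x -5.79
```

View pics/s4.png

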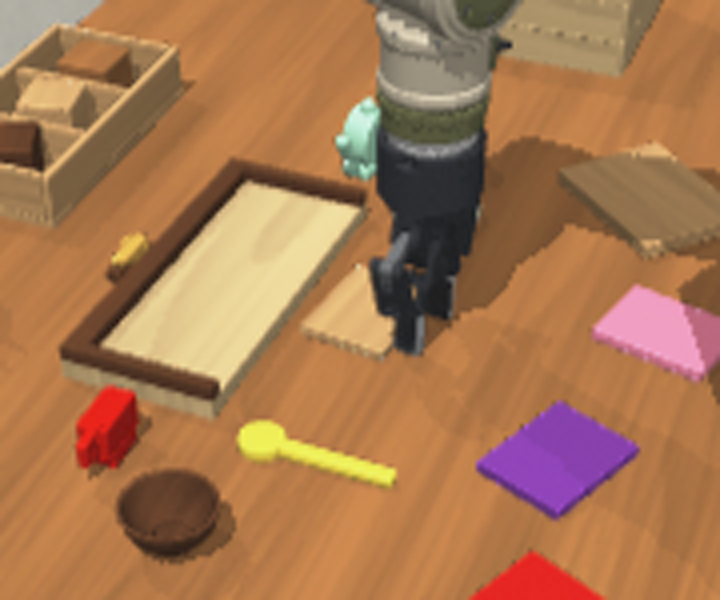

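Side view: tile's front-left corner is at about (302, 323), and its back-left corner at about (383, 350) is beside the finger.

Run:
```python
from h import *
w=px2w("side",[(180+302/4,90+324/4),(180+382/4,90+350/4),(180+352/4,90+270/4)],.009);print(w)
d=w[0]-w[1];print(np.arctan2(d[1],d[0]),np.linalg.norm(d))
```

```text
[[ 0.56299349 -0.101544    0.009     ]
 [ 0.49622268 -0.09424592  0.009     ]
 [ 0.55364228 -0.17975554  0.009     ]]
-0.10886828126865918 0.06716846701202703
```

>>> drive_tool(
  plan=[
    [[0,0,0.33,-1.2,0,0,0.5],[0,0.05,0.33,-1.2,0,0,0.5],[0,0,0.33,-1.2,0,0,0.5],[0,0,0.3,-1.2,0,0,0.5],[0,0,0,-0.8,0,0,0.5]],
  ],
)

```text
clock: 9.1
tcp_pos: [0.4929, -0.1394, -0.0006]
orientation: [0.707, 0.008, 0.707, -0.008]
wrist_force: [0.2, 0.2, 0.5]
finger_gap: 0.043
```

>>> drive_tool(
  plan=[
    [[0,0,0.2,0,0,0,0.5],[0,0,0.2,0,0,0,0.5],[0,0,0.1,0,0,0,0.5],[0,0,0,0,0,0,0.5],[0,0,0,0,0,0,0.5]],
  ],
)

```text
clock: 9.52
tcp_pos: [0.497, -0.1394, -0.0007]
orientation: [0.707, 0.009, 0.707, -0.009]
wrist_force: [-0.5, 0.1, 0.6]
finger_gap: 0.0428
```

Run:
```python
from h import *
rel((.499,-.14,-.0005),-.02)
side("pics/s5.png")
```

```text
t 9.52 tcp [ 0.497  -0.1394 -0.0007] yaw -0.0256 down [ 0. -0. -1.] gap 0.0428 F [-0.5  0.1  0.6]
shift cm [-0.02 -0.06  0.2 ] turn x -0.32
```

View pics/s5.png

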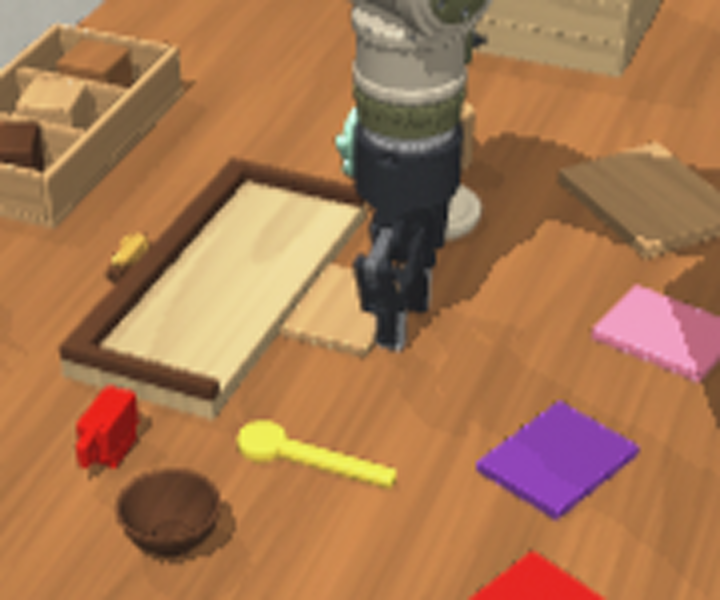

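Side view: the tile lies square, with its front corner at (282, 330) almost on the board's front face. Now I press until the force shows.

>>> drive_tool(
  plan=[
    [[0,0,0.1,0,0,0,0.5],[0,0,0,0,0,0,0.5],[0,0,0.1,0,0,0,0.5],[0,0,0,0,0,0,0.5],[0,0,0,0,0,0,0.5]],
  ],
)

```text
clock: 9.98
tcp_pos: [0.499, -0.1395, -0.0007]
orientation: [0.707, 0.009, 0.707, -0.009]
wrist_force: [-0.2, 0.3, 0.1]
finger_gap: 0.0422
```

>>> drive_tool(
  plan=[
    [[0,0,0.1,0,0,0,0.5],[0,0,0,0,0,0,0.5],[0,0,0,0,0,0,0.5],[0,0,0,0,0,0,0.5],[0,0,0,0,0,0,0.5]],
  ],
)

```text
clock: 10.4
tcp_pos: [0.4998, -0.1394, -0.0008]
orientation: [0.707, 0.009, 0.707, -0.009]
wrist_force: [-0.9, 0.1, 0.4]
finger_gap: 0.0426
```

>>> drive_tool(
  plan=[
    [[0,0,0.1,0,0,0,0.5],[0,0,0,0,0,0,0.5],[0,0,0,0,0,0,0.5],[0,0,0,0,0,0,0.5],[0,0,0,0,0,0,0.5]],
  ],
)

```text
clock: 10.82
tcp_pos: [0.4998, -0.1393, -0.0009]
orientation: [0.706, 0.009, 0.708, -0.009]
wrist_force: [-4.9, 0.3, 2.5]
finger_gap: 0.0428
```

>>> drive_tool(
  plan=[
    [[0,0,0.1,0,0,0,0.5],[0,0,0,0,0,0,0.5],[0,0,0,0,0,0,0.5],[0,0,0,0,0,0,0.5],[0,0,0,0,0,0,0.5]],
  ],
)

```text
clock: 11.23
tcp_pos: [0.4999, -0.1393, -0.0009]
orientation: [0.706, 0.009, 0.708, -0.009]
wrist_force: [-8.3, 0.1, 5.7]
finger_gap: 0.0427
```

>>> drive_tool(
  plan=[
    [[-0.2,0,0,0,0,0,0.5],[-0.2,0,0,0,0,0,0.5],[-0.2,0,0,0,0,0,0.5],[-0.2,0,0.02,0,0,0,0.5],[-0.2,0,0.03,0,0,0,0.5]],
  ],
)

```text
clock: 11.65
tcp_pos: [0.5001, -0.1392, 0.0085]
orientation: [0.705, 0.009, 0.709, -0.009]
wrist_force: [-7.1, -1.5, -0.1]
finger_gap: 0.0429
```

Run:
```python
from h import *
rel((.499,-.14,-.0005),-.02)
side("pics/s6.png")
```

```text
t 11.65 tcp [ 0.5001 -0.1392  0.0085] yaw -0.0261 down [-0.004  0.    -1.   ] gap 0.0429 F [-7.1 -1.5 -0.1]
shift cm [ 0.9  -0.09 -0.1 ] turn x -0.35
```

View pics/s6.png

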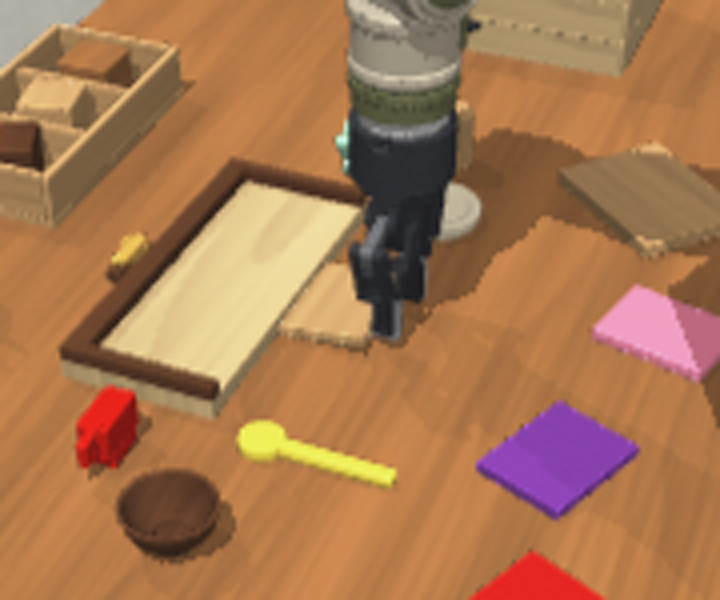

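Run:
```python
from h import *
for z in (0,.005,.009,.014,.019): print(z,(w2px("side",[(.511,-.095,z),(.581,-.097,z)])-[180,90])*4)
im=cv2.imread("pics/s6.png");cv2.imwrite("pics/s6c.png",cv2.resize(im[230:380,250:450],None,fx=4,fy=4))
```

```text
0 [[363.50620683 354.39249768]
 [277.8985518  331.5733946 ]]
0.005 [[363.54466429 349.08831061]
 [277.69683342 326.30437989]]
0.009 [[363.57558846 344.82314008]
 [277.5346444  322.06789743]]
0.014 [[363.61444303 339.464182  ]
 [277.3308822  316.74549669]]
0.019 [[363.65352088 334.07442825]
 [277.1259711  311.39308573]]
```

View pics/s6c.png

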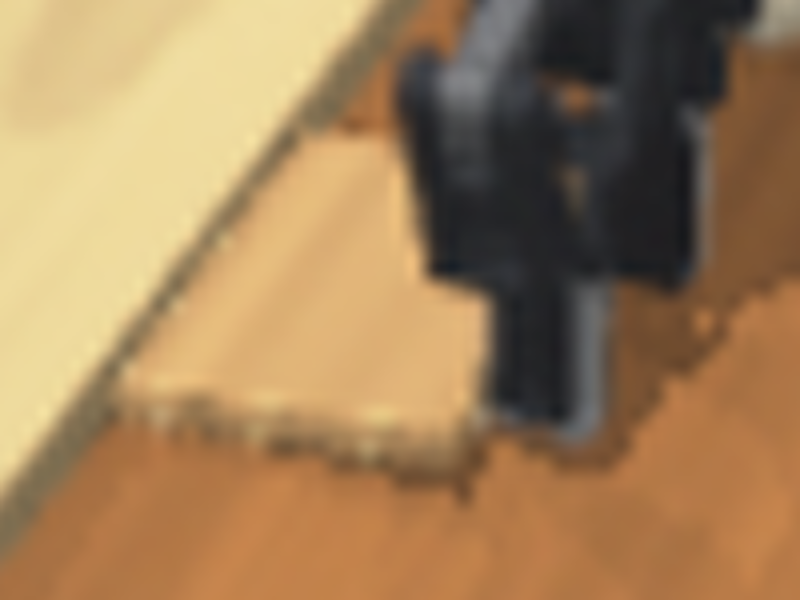

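>>> drive_tool(
  plan=[
    [[-0.2,0,0.01,0,0,0,0.5],[-0.2,0,0.02,0,0,0,0.5],[-0.2,0,0.02,0,0,0,0.5],[-0.2,0,0.03,0,0,0,0.5],[-0.2,0,0.04,0,0,0,0.5]],
  ],
)

```text
clock: 12.12
tcp_pos: [0.5015, -0.1392, 0.0186]
orientation: [0.706, 0.009, 0.708, -0.009]
wrist_force: [-6.0, -0.6, 0.8]
finger_gap: 0.0425
```

Run:
```python
from h import *
rel((.499,-.14,-.0005),-.02)
side("pics/s7.png")
im=cv2.imread("pics/s7.png");cv2.imwrite("pics/s7c.png",cv2.resize(im[230:380,250:450],None,fx=4,fy=4))
```

```text
t 12.12 tcp [ 0.5015 -0.1392  0.0186] yaw -0.0261 down [-0.004  0.    -1.   ] gap 0.0425 F [-6.  -0.6  0.8]
shift cm [ 1.91 -0.08 -0.24] turn x -0.35
```

View pics/s7c.png

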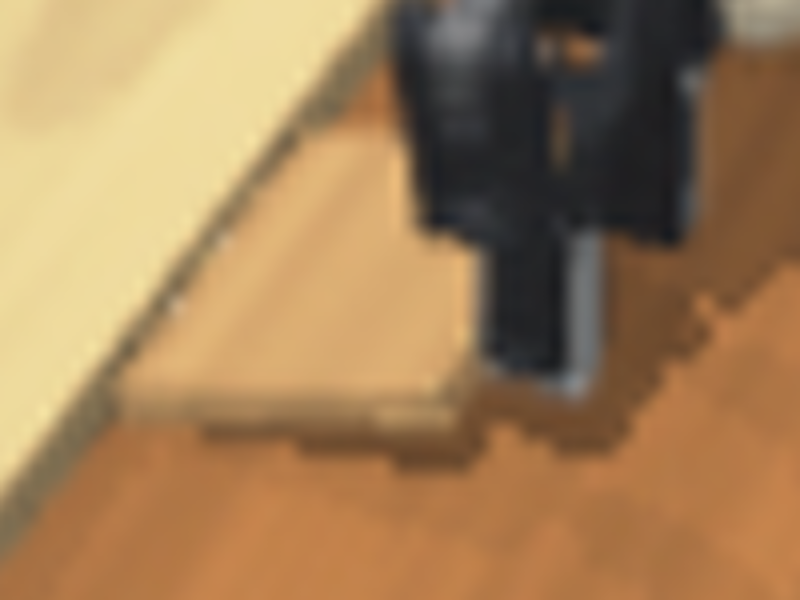

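>>> drive_tool(
  plan=[
    [[-0.2,0,0.04,0,0,0,0.5],[-0.2,0,0.05,0,0,0,0.5],[-0.2,0,0.06,0,0,0,0.5],[-0.2,0,0.07,0,0,0,0.5],[-0.2,0,0.08,0,0,0,0.5]],
  ],
)

```text
clock: 12.58
tcp_pos: [0.5046, -0.1393, 0.0287]
orientation: [0.706, 0.009, 0.708, -0.009]
wrist_force: [-6.9, -1.2, 3.2]
finger_gap: 0.0427
```

Run:
```python
from h import *
rel((.499,-.14,-.0005),-.02)
side("pics/s8.png")
im=cv2.imread("pics/s8.png");cv2.imwrite("pics/s8c.png",cv2.resize(im[230:380,250:450],None,fx=4,fy=4))
```

```text
t 12.58 tcp [ 0.5046 -0.1393  0.0287] yaw -0.026 down [-0.004  0.    -1.   ] gap 0.0427 F [-6.9 -1.2  3.2]
shift cm [ 2.93 -0.08 -0.54] turn x -0.34
```

View pics/s8c.png

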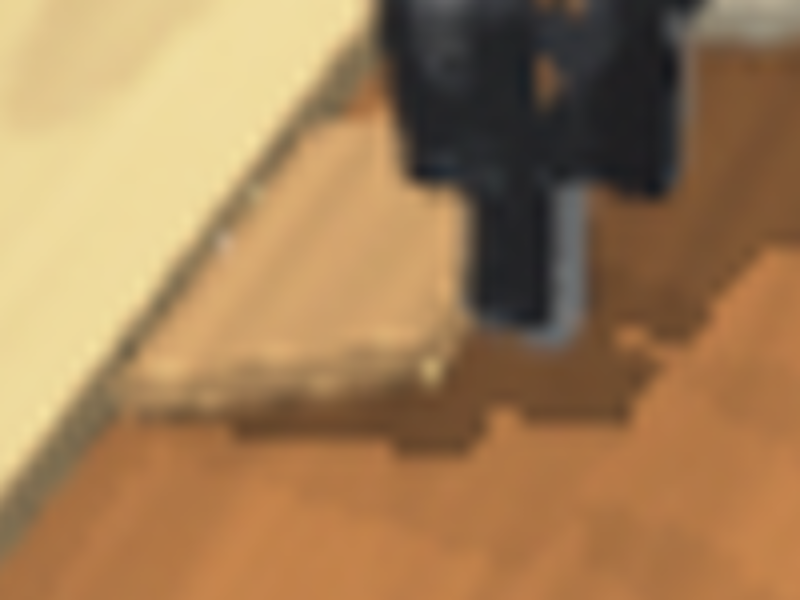

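>>> drive_tool(
  plan=[
    [[-0.2,0,0.07,0,0,0,0.5],[-0.2,0,0.08,0,0,0,0.5],[-0.2,0,0.09,0,0,0,0.5],[-0.2,0,0.1,0,0,0,0.5],[-0.2,0,0.11,0,0,0,0.5]],
  ],
)

```text
clock: 13.05
tcp_pos: [0.5094, -0.1395, 0.039]
orientation: [0.706, 0.009, 0.708, -0.009]
wrist_force: [-6.4, -0.3, 3.1]
finger_gap: 0.0427
```

Run:
```python
from h import *
rel((.499,-.14,-.0005),-.02)
side("pics/s9.png")
im=cv2.imread("pics/s9.png");cv2.imwrite("pics/s9c.png",cv2.resize(im[230:380,250:450],None,fx=4,fy=4))
```

```text
t 13.05 tcp [ 0.5094 -0.1395  0.039 ] yaw -0.026 down [-0.003  0.    -1.   ] gap 0.0427 F [-6.4 -0.3  3.1]
shift cm [ 3.95 -0.08 -1.02] turn x -0.34
```

View pics/s9c.png

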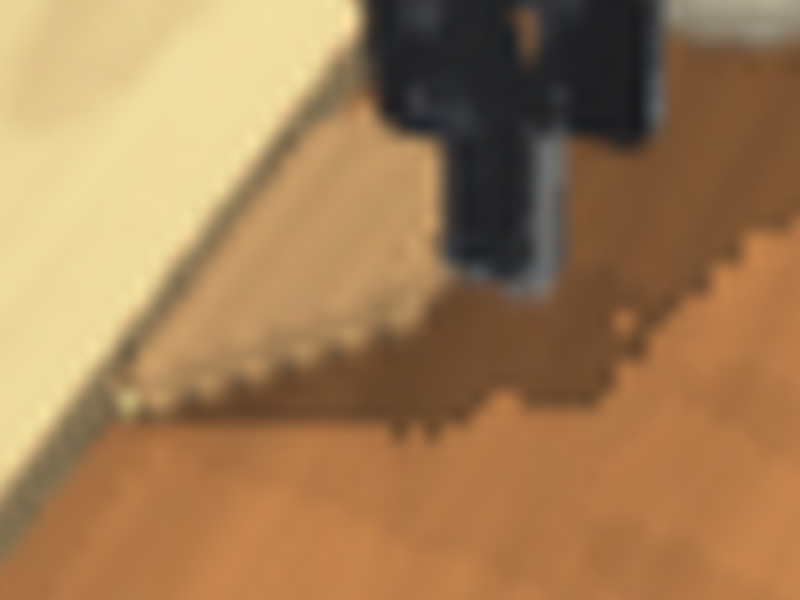

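>>> drive_tool(
  plan=[
    [[-0.22,0,0.16,0,0,0,0.5],[-0.22,0,0.17,0,0,0,0.5],[-0.21,0,0.18,0,0,0,0.5],[-0.2,0,0.19,0,0,0,0.5],[-0.2,0,0.19,0,0,0,0.5]],
  ],
)

```text
clock: 13.52
tcp_pos: [0.5197, -0.1398, 0.0501]
orientation: [0.707, 0.009, 0.707, -0.009]
wrist_force: [-4.5, 0.5, 4.0]
finger_gap: 0.0425
```

Run:
```python
from h import *
rel((.499,-.14,-.0005),-.02)
side("pics/s10.png")
im=cv2.imread("pics/s10.png");cv2.imwrite("pics/s10c.png",cv2.resize(im[230:380,250:450],None,fx=4,fy=4))
```

```text
t 13.52 tcp [ 0.5197 -0.1398  0.0501] yaw -0.0256 down [-0.001  0.    -1.   ] gap 0.0425 F [-4.5  0.5  4. ]
shift cm [ 5.06 -0.08 -2.06] turn x -0.32
```

View pics/s10c.png

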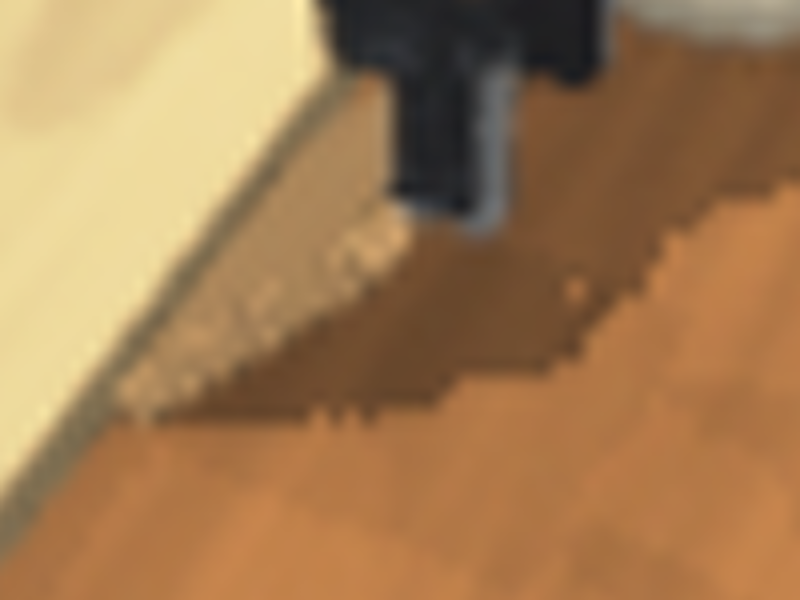

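>>> drive_tool(
  plan=[
    [[-0.18,0,0.21,0,0,0,0.5],[-0.18,0,0.21,0,0,0,0.5],[-0.16,0,0.22,0,0,0,0.5],[-0.16,0,0.22,0,0,0,0.5],[-0.15,0,0.23,0,0,0,0.5]],
  ],
)

```text
clock: 13.98
tcp_pos: [0.5312, -0.1402, 0.0589]
orientation: [0.707, 0.009, 0.707, -0.009]
wrist_force: [-5.2, -0.7, 6.2]
finger_gap: 0.0428
```

Run:
```python
from h import *
rel((.499,-.14,-.0005),-.02)
side("pics/s11.png")
im=cv2.imread("pics/s11.png");cv2.imwrite("pics/s11c.png",cv2.resize(im[230:380,250:450],None,fx=4,fy=4))
```

```text
t 13.98 tcp [ 0.5312 -0.1402  0.0589] yaw -0.0255 down [ 0.001 -0.    -1.   ] gap 0.0428 F [-5.2 -0.7  6.2]
shift cm [ 5.94 -0.06 -3.23] turn x -0.31
```

View pics/s11c.png

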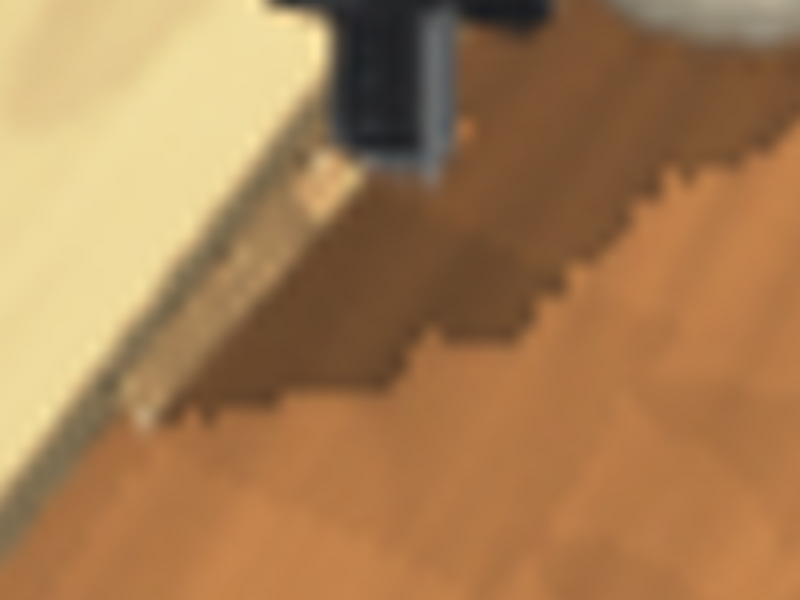

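>>> drive_tool(
  plan=[
    [[-0.14,0,0.24,0,0,0,0.5],[-0.13,0,0.24,0,0,0,0.5],[-0.12,0,0.25,0,0,0,0.5],[-0.1,0,0.25,0,0,0,0.5],[-0.1,0,0.26,0,0,0,0.5]],
  ],
)

```text
clock: 14.45
tcp_pos: [0.545, -0.1407, 0.0652]
orientation: [0.708, 0.009, 0.706, -0.009]
wrist_force: [-1.5, 0.8, 4.0]
finger_gap: 0.0424
```

Run:
```python
from h import *
rel((.499,-.14,-.0005),-.02)
side("pics/s12.png")
im=cv2.imread("pics/s12.png");cv2.imwrite("pics/s12c.png",cv2.resize(im[190:340,250:450],None,fx=4,fy=4))
```

```text
t 14.45 tcp [ 0.545  -0.1407  0.0652] yaw -0.0253 down [ 0.003 -0.    -1.   ] gap 0.0424 F [-1.5  0.8  4. ]
shift cm [ 6.56 -0.04 -4.62] turn x -0.3
```

View pics/s12c.png

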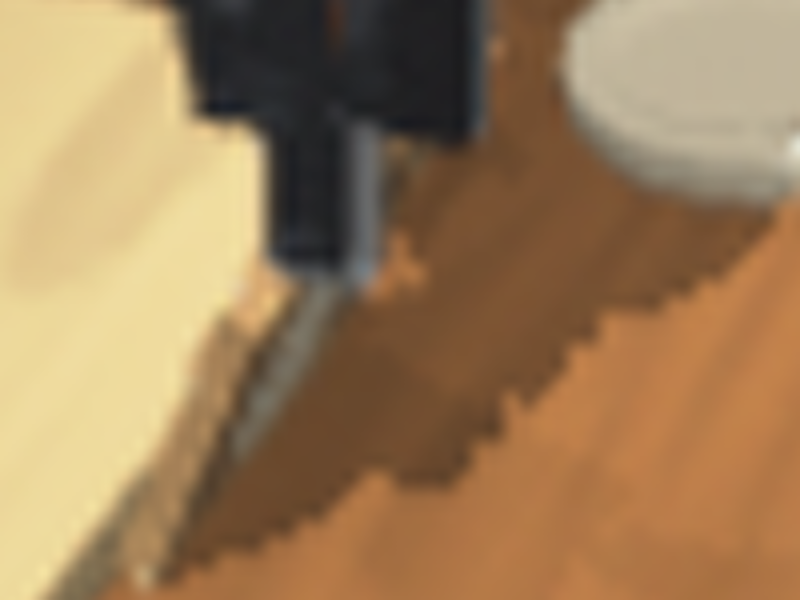

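>>> drive_tool(
  plan=[
    [[-0.08,0,0.26,0,0,0,0.5],[-0.06,0,0.26,0,0,0,0.5],[-0.05,0,0.26,0,0,0,0.5],[-0.03,0,0.27,0,0,0,0.5],[-0.02,0,0.27,0,0,0,0.5]],
  ],
)

```text
clock: 14.92
tcp_pos: [0.5583, -0.1411, 0.0677]
orientation: [0.708, 0.009, 0.706, -0.009]
wrist_force: [-0.7, 0.4, 7.1]
finger_gap: 0.0426
```

Run:
```python
from h import *
rel((.499,-.14,-.0005),-.02)
side("pics/s13.png")
im=cv2.imread("pics/s13.png");cv2.imwrite("pics/s13c.png",cv2.resize(im[190:340,250:450],None,fx=4,fy=4))
```

```text
t 14.92 tcp [ 0.5583 -0.1411  0.0677] yaw -0.0253 down [ 0.004 -0.001 -1.   ] gap 0.0426 F [-0.7  0.4  7.1]
shift cm [ 6.8  -0.03 -5.96] turn x -0.31
```

View pics/s13c.png

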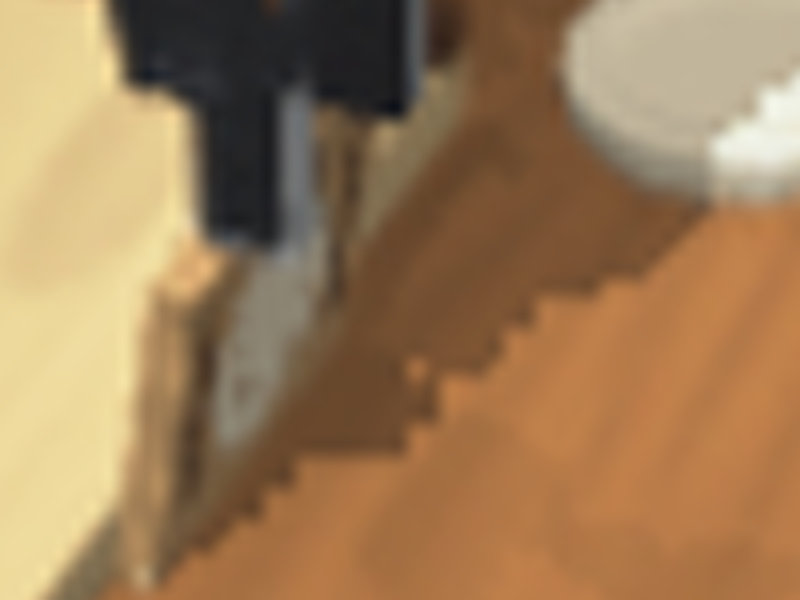

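>>> drive_tool(
  plan=[
    [[-0.01,0,0.27,0,0,0,0.5],[0,0,0.27,0,0,0,0.5],[0,0,0.27,0,0,0,0.5],[0,0,0.27,0,0,0,0.5],[0,0,0.27,0,0,0,0.5]],
  ],
)

```text
clock: 15.38
tcp_pos: [0.5721, -0.1416, 0.0683]
orientation: [0.709, 0.009, 0.706, -0.009]
wrist_force: [-1.8, 0.7, 9.5]
finger_gap: 0.0427
```

Run:
```python
from h import *
rel((.499,-.14,-.0005),-.02)
side("pics/s14.png")
im=cv2.imread("pics/s14.png");cv2.imwrite("pics/s14c.png",cv2.resize(im[190:340,250:450],None,fx=4,fy=4))
```

```text
t 15.38 tcp [ 0.5721 -0.1416  0.0683] yaw -0.0253 down [ 0.004 -0.001 -1.   ] gap 0.0427 F [-1.8  0.7  9.5]
shift cm [ 6.85 -0.02 -7.34] turn x -0.3
```

View pics/s14c.png

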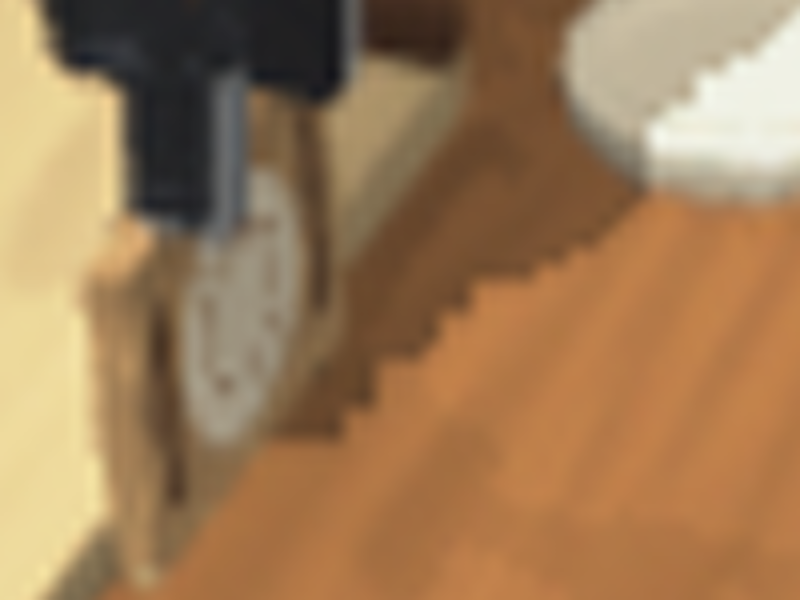

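>>> drive_tool(
  plan=[
    [[-0.03,0,0.27,0,0,0,0.5],[-0.03,0,0.27,0,0,0,0.5],[0,0,0.27,0,0,0,0.5],[0,0,0.27,0,0,0,0.5],[0,0,0.27,0,0,0,0.5]],
  ],
)

```text
clock: 15.85
tcp_pos: [0.5845, -0.1418, 0.0674]
orientation: [0.708, 0.009, 0.707, -0.009]
wrist_force: [0.7, -0.7, 1.9]
finger_gap: 0.0427
```

Run:
```python
from h import *
rel((.499,-.14,-.0005),-.02)
side("pics/s15.png")
im=cv2.imread("pics/s15.png");cv2.imwrite("pics/s15c.png",cv2.resize(im[190:340,250:450],None,fx=4,fy=4))
```

```text
t 15.85 tcp [ 0.5845 -0.1418  0.0674] yaw -0.0256 down [ 0.001 -0.001 -1.   ] gap 0.0427 F [ 0.7 -0.7  1.9]
shift cm [ 6.78 -0.03 -8.56] turn x -0.32
```

View pics/s15c.png

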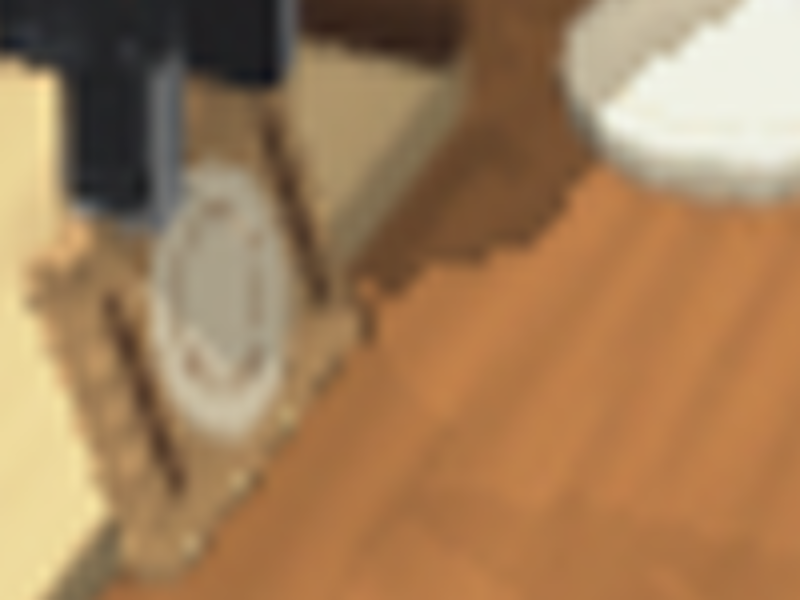

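The tile now leans over the board edge with its picture side showing. I keep going forward.

>>> drive_tool(
  plan=[
    [[0,0,0.3,0,0,0,0.5],[0.02,0,0.3,0,0,0,0.5],[0.04,0,0.3,0,0,0,0.5],[0.05,0,0.3,0,0,0,0.5],[0,0,0,0,0,0,0.5]],
  ],
)

```text
clock: 16.32
tcp_pos: [0.5957, -0.1418, 0.0653]
orientation: [0.707, 0.009, 0.707, -0.009]
wrist_force: [0.2, -0.4, -0.1]
finger_gap: 0.043
```

Run:
```python
from h import *
rel((.499,-.14,-.0005),-.02)
side("pics/s16.png")
im=cv2.imread("pics/s16.png");cv2.imwrite("pics/s16c.png",cv2.resize(im[190:340,250:450],None,fx=4,fy=4))
```

```text
t 16.32 tcp [ 0.5957 -0.1418  0.0653] yaw -0.0255 down [-0.001  0.    -1.   ] gap 0.043 F [ 0.2 -0.4 -0.1]
shift cm [ 6.59 -0.07 -9.67] turn x -0.31
```

View pics/s16c.png

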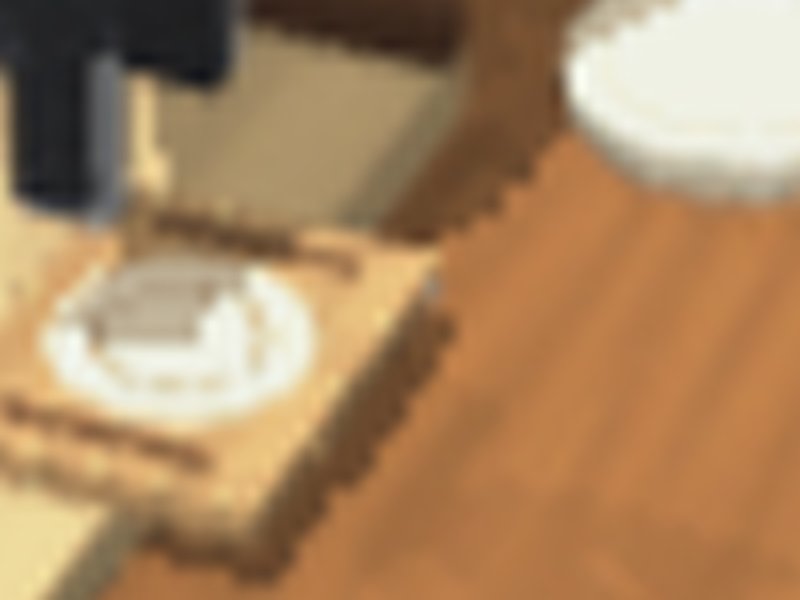

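It flipped: the plate picture is facing up, and the tile's front part overhangs the edge. I retreat up and back, then measure.

>>> drive_tool(
  plan=[
    [[-1.5,0,0,0,0,0,0.5],[-1.5,0,-1,0,0,0,0.5],[0,0,-3,0,0,0,0.5],[0,0,-3,0,0,0,0.5],[0,0,-3,0,0,0,0.5]],
  ],
)

```text
clock: 16.78
tcp_pos: [0.4945, -0.1392, 0.096]
orientation: [0.707, 0.009, 0.707, -0.009]
wrist_force: [-0.3, -0.6, 0.3]
finger_gap: 0.0429
```

>>> drive_tool(
  plan=[
    [[0,0,-1,0,0,0,0.5],[0,0,0,0,0,0,0.5],[0,0,0,0,0,0,0.5],[0,0,0,0,0,0,0.5],[0,0,0,0,0,0,0.5]],
  ],
)

```text
clock: 17.2
tcp_pos: [0.487, -0.1395, 0.0962]
orientation: [0.708, 0.009, 0.707, -0.009]
wrist_force: [-0.6, -0.3, 0.1]
finger_gap: 0.0426
```

Run:
```python
from h import *
rel((.499,-.14,.019),-.02)
tiletop("pics/t17.png"); side("pics/s17.png")
cv2.imwrite("pics/w17.png",env.read_camera("wrist")[:,:,::-1])
```

```text
t 17.2 tcp [ 0.487  -0.1395  0.0962] yaw -0.0253 down [ 0.001 -0.001 -1.   ] gap 0.0426 F [-0.6 -0.3  0.1]
shift cm [ 7.72 -0.02  1.19] turn x -0.3
```

View pics/t17.png

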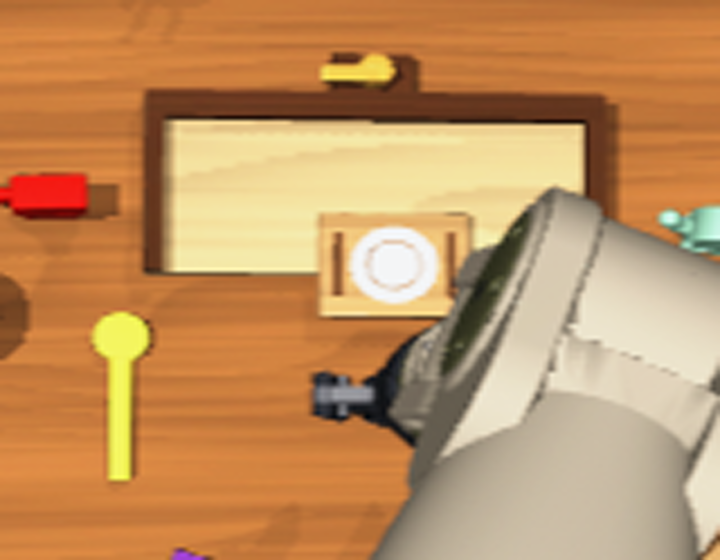

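View pics/s17.png

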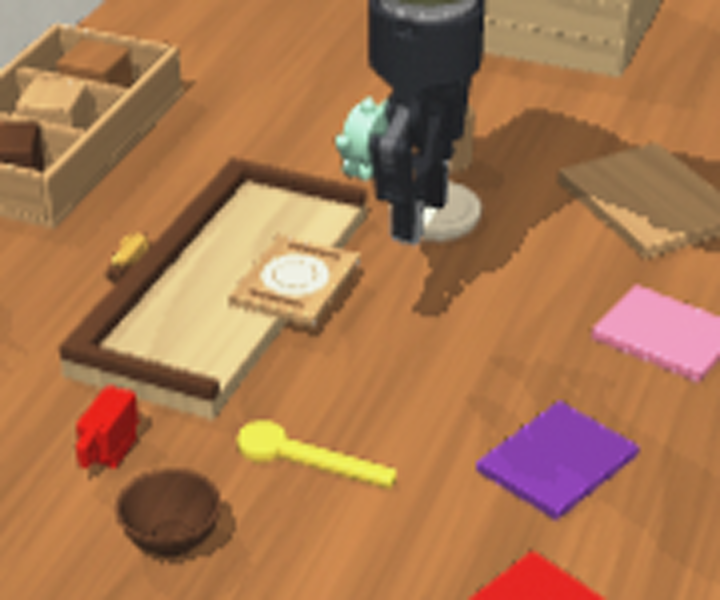

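Run:
```python
from h import *
o=np.array([.5805,-.136]);y=-.022;ex=np.array([np.cos(y),np.sin(y)]);ey=np.array([-ex[1],ex[0]])
w=px2w("top",[(220+a/4.5,100+b/4) for a,b in[(393,264),(319,317),(319,213),(470,213)]],.025);print(w)
for p in w: print(np.round([(p[:2]-o)@ex,(p[:2]-o)@ey],4))
d=w[2]-w[1];print("yaw",np.arctan2(d[1],d[0])); d=w[2]-w[3];print(np.arctan2(-d[0],d[1]))
```

```text
[[ 0.58421447 -0.14429364  0.025     ]
 [ 0.5488765  -0.09878525  0.025     ]
 [ 0.6196628  -0.10047973  0.025     ]
 [ 0.61835679 -0.19183771  0.025     ]]
[ 0.0039 -0.0082]
[-0.0324  0.0365]
[0.0384 0.0364]
[ 0.0391 -0.055 ]
yaw -0.023933387182141896
-0.014294500637328518
```

>>> drive_tool(
  plan=[
    [[2.5,-0.4,0,0,0,0,0.5],[2.5,0,0,0,0,0,0.5],[1.7,0,0,0,0,0,0.5],[1,0,0,0,0,0,0.5],[0,0,0,0,0,0,0.5]],
  ],
)

```text
clock: 17.77
tcp_pos: [0.484, -0.1422, 0.0167]
orientation: [0.706, 0.01, 0.708, -0.008]
wrist_force: [0.0, -0.2, -0.3]
finger_gap: 0.0428
```

>>> drive_tool(
  plan=[
    [[0.2,0,0.4,0,0,0,0.5],[0,0,0.8,0,0,0,0.5],[0,0,0.8,0,0,0,0.5],[0,0,0.8,0,0,0,0.5],[0,0,0.7,0,0,0,0.5]],
  ],
)

```text
clock: 18.18
tcp_pos: [0.5226, -0.1444, 0.018]
orientation: [0.708, 0.009, 0.706, -0.009]
wrist_force: [0.7, -0.2, 1.2]
finger_gap: 0.0427
```

Run:
```python
from h import *
rel((.604,-.145,.0167),-.022)
tiletop("pics/t18.png"); side("pics/s18.png")
```

```text
t 18.18 tcp [ 0.5226 -0.1444  0.018 ] yaw -0.0253 down [ 0.002 -0.001 -1.   ] gap 0.0427 F [ 0.7 -0.2  1.2]
shift cm [0.15 0.15 8.14] turn x -0.19
```

View pics/s18.png

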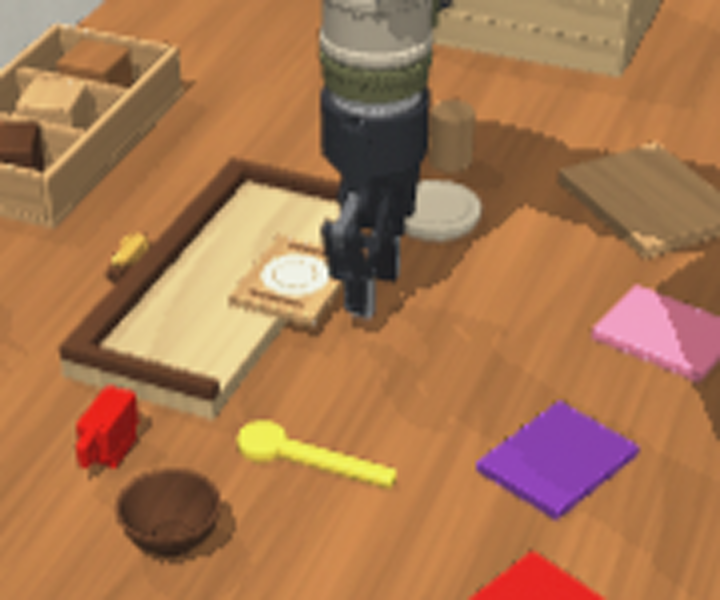

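>>> drive_tool(
  plan=[
    [[0,0,0.5,0,0,0,0.5],[0,0,0.5,0,0,0,0.5],[0,0,0.3,0,0,0,0.5],[0,0,0.3,0,0,0,0.5],[0,0,0.4,0,0,0,0.5]],
  ],
)

```text
clock: 18.7
tcp_pos: [0.5404, -0.1444, 0.0169]
orientation: [0.707, 0.009, 0.707, -0.009]
wrist_force: [0.3, 0.0, -0.8]
finger_gap: 0.0427
```

>>> drive_tool(
  plan=[
    [[0,0,0.4,0,0,0,0.5],[0,0,0.4,0,0,0,0.5],[0,0,0.4,0,0,0,0.5],[0,0,0.4,0,0,0,0.5],[0,0,0.4,0,0,0,0.5]],
  ],
)

```text
clock: 19.12
tcp_pos: [0.5608, -0.145, 0.0169]
orientation: [0.707, 0.009, 0.707, -0.009]
wrist_force: [-1.1, 0.3, 0.0]
finger_gap: 0.0427
```

Run:
```python
from h import *
rel((.604,-.145,.0167),-.022)
tiletop("pics/t19.png"); side("pics/s19.png")
```

```text
t 19.12 tcp [ 0.5608 -0.145   0.0169] yaw -0.0255 down [-0. -0. -1.] gap 0.0427 F [-1.1  0.3  0. ]
shift cm [0.02 0.11 4.32] turn x -0.2
```

View pics/s19.png

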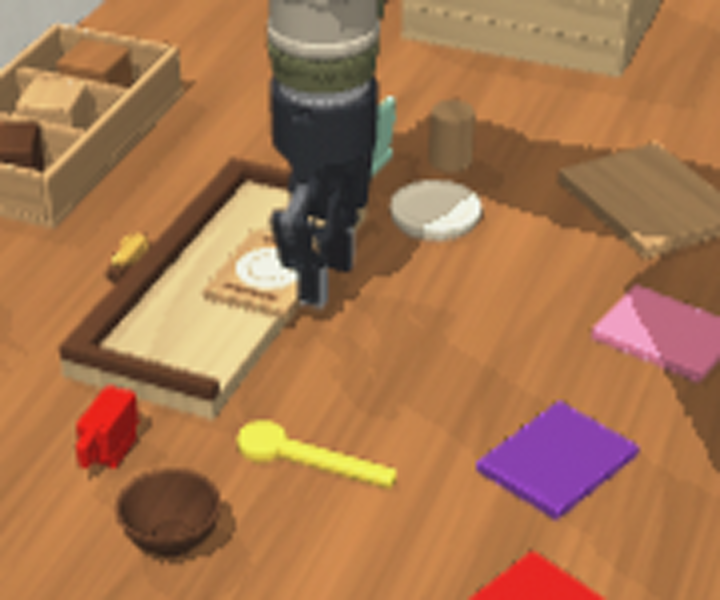

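The tile slides flat and square on the board. I keep pushing.

>>> drive_tool(
  plan=[
    [[0,0,0.4,0,0,0,0.5],[0,0,0.4,0,0,0,0.5],[0,0,0.4,0,0,0,0.5],[0,0,0.4,0,0,0,0.5],[0,0,0.4,0,0,0,0.5]],
  ],
)

```text
clock: 19.63
tcp_pos: [0.5808, -0.1456, 0.017]
orientation: [0.707, 0.009, 0.707, -0.009]
wrist_force: [-0.6, -0.5, 0.6]
finger_gap: 0.0428
```

>>> drive_tool(
  plan=[
    [[0,0,0.4,0,0,0,0.5],[0,0,0.4,0,0,0,0.5],[0,0,0.4,0,0,0,0.5],[0,0,0.3,0,0,0,0.5],[0,0,0.2,0,0,0,0.5]],
  ],
)

```text
clock: 20.05
tcp_pos: [0.5979, -0.146, 0.017]
orientation: [0.707, 0.009, 0.707, -0.009]
wrist_force: [-0.2, -0.6, -0.0]
finger_gap: 0.0426
```

>>> drive_tool(
  plan=[
    [[0,0,0.2,0,0,0,0.5],[0,0,0.1,0,0,0,0.5],[0,0,0.1,0,0,0,0.5],[0,0,0,0,0,0,0.5],[0,0,0,0,0,0,0.5]],
  ],
)

```text
clock: 20.47
tcp_pos: [0.6014, -0.1461, 0.017]
orientation: [0.707, 0.009, 0.707, -0.009]
wrist_force: [-0.6, -0.1, 0.4]
finger_gap: 0.0428
```

Run:
```python
from h import *
rel((.604,-.145,.0167),-.022)
tiletop("pics/t20.png"); side("pics/s20.png")
```

```text
t 20.47 tcp [ 0.6014 -0.1461  0.017 ] yaw -0.0256 down [ 0. -0. -1.] gap 0.0428 F [-0.6 -0.1  0.4]
shift cm [0.03 0.11 0.25] turn x -0.21
```

View pics/s20.png

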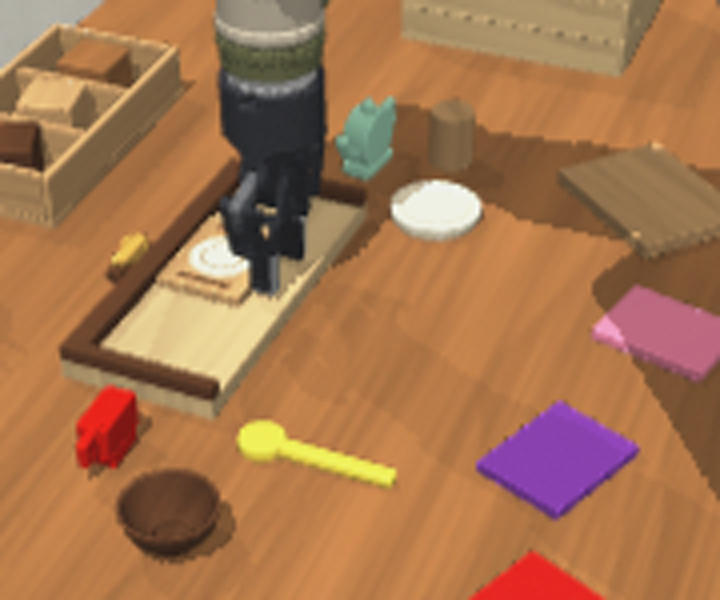

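View pics/t20.png

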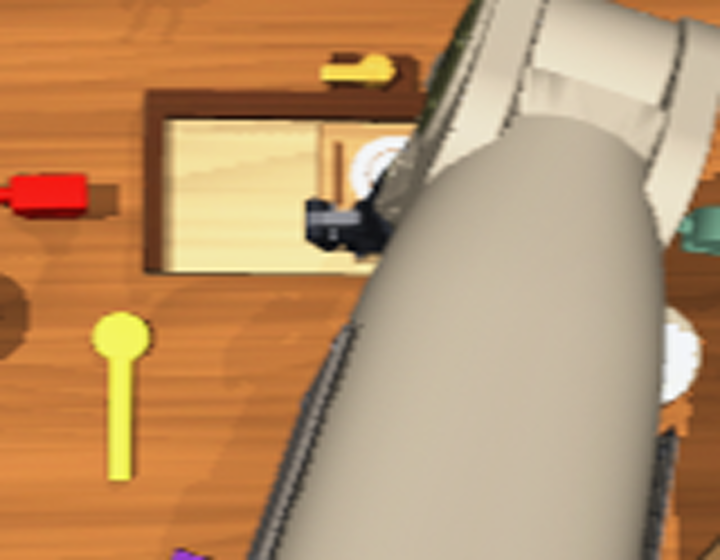

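The tile is almost at the back rail: its back edge is at about row 122, against the rail line at about row 119. I push gently until contact.

>>> drive_tool(
  plan=[
    [[0,0,0.1,0,0,0,0.5],[0,0,0.1,0,0,0,0.5],[0,0,0,0,0,0,0.5],[0,0,0,0,0,0,0.5],[0,0,0,0,0,0,0.5]],
  ],
)

```text
clock: 20.98
tcp_pos: [0.6035, -0.1461, 0.017]
orientation: [0.707, 0.009, 0.707, -0.009]
wrist_force: [-0.6, 0.5, -0.8]
finger_gap: 0.0428
```

>>> drive_tool(
  plan=[
    [[0,0,0.1,0,0,0,0.5],[0,0,0,0,0,0,0.5],[0,0,0,0,0,0,0.5],[0,0,0,0,0,0,0.5],[0,0,0,0,0,0,0.5]],
  ],
)

```text
clock: 21.4
tcp_pos: [0.6044, -0.1461, 0.017]
orientation: [0.707, 0.009, 0.707, -0.009]
wrist_force: [0.7, 0.2, -0.2]
finger_gap: 0.0427
```

>>> drive_tool(
  plan=[
    [[0,0,0.1,0,0,0,0.5],[0,0,0,0,0,0,0.5],[0,0,0,0,0,0,0.5],[0,0,0,0,0,0,0.5],[0,0,0,0,0,0,0.5]],
  ],
)

```text
clock: 21.82
tcp_pos: [0.6047, -0.1461, 0.0169]
orientation: [0.707, 0.009, 0.707, -0.009]
wrist_force: [-3.9, 0.4, 2.1]
finger_gap: 0.0427
```

Contact with the rail came at TCP x = 0.6046. That puts the tile centre at about +70 mm, as it must be. I give one more small press to seat it, then back off.

>>> drive_tool(
  plan=[
    [[0,0,0.1,0,0,0,0.5],[0,0,0,0,0,0,0.5],[0,0,-0.2,0,0,0,0.5],[0,0,-0.5,0,0,0,0.5],[0,0,-1,0,0,0,0.5]],
  ],
)

```text
clock: 22.23
tcp_pos: [0.5911, -0.1461, 0.0173]
orientation: [0.708, 0.009, 0.706, -0.009]
wrist_force: [0.1, -0.8, 0.8]
finger_gap: 0.0425
```

>>> drive_tool(
  plan=[
    [[0,0,-2,0,0,0,0.5],[-1,0,-2,0,0,0,0.5],[-3,0,-2,0,0,0,0.5],[-3.5,0,-2,0,0,0,0.5],[-3.5,0,-2,0,0,0,0.5]],
  ],
)

```text
clock: 22.65
tcp_pos: [0.4884, -0.1428, 0.1275]
orientation: [0.707, 0.009, 0.707, -0.009]
wrist_force: [1.4, -0.9, 1.1]
finger_gap: 0.0426
```

>>> drive_tool(
  plan=[
    [[-2,0,-3,0,0,0,0.5],[-2,0,-3,0,0,0,0.5],[0,0,-3,0,0,0,0.5],[0,0,0,0,0,0,0.5],[0,0,0,0,0,0,0.5]],
  ],
)

```text
clock: 23.07
tcp_pos: [0.3992, -0.141, 0.1677]
orientation: [0.708, 0.009, 0.706, -0.01]
wrist_force: [-0.2, -1.0, 0.4]
finger_gap: 0.0425
```

Run:
```python
from h import *
rel((.604,-.145,.0167),-.022)
im,_=tiletop("pics/t21.png"); np.save("pics/t21.npy",im); side("pics/s21.png")
a=np.load("pics/top0.npy")
cv2.imwrite("pics/t21full.png",cv2.resize(im[:,:,::-1],None,fx=1.5,fy=1.5))
```

```text
t 23.07 tcp [ 0.3992 -0.141   0.1677] yaw -0.0267 down [ 0.003 -0.001 -1.   ] gap 0.0425 F [-0.2 -1.   0.4]
shift cm [15.16  0.16 20.45] turn x -0.27
```

View pics/t21.png

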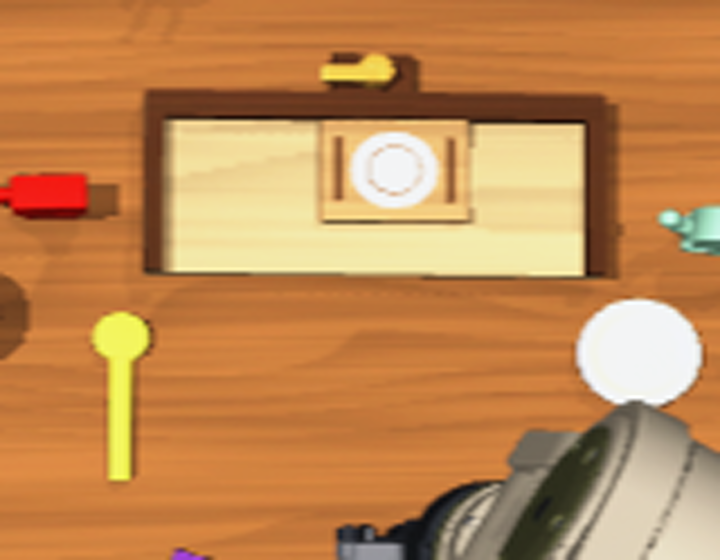

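View pics/s21.png

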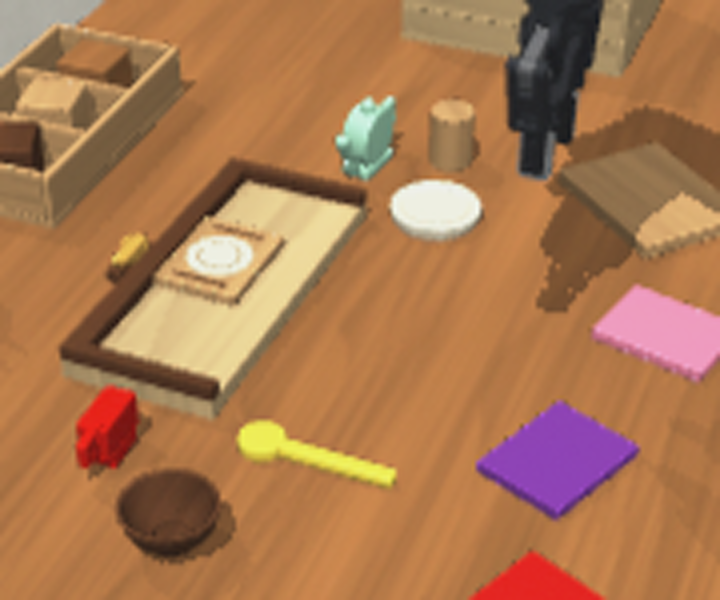

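Both views show the tile picture side up, square and touching the back rail: its top edge is at row 120 in the top view and its front edge at row 221. I check the numbers, then hand in.

Run:
```python
from h import *
o=np.array([.5805,-.136]);y=-.022;ex=np.array([np.cos(y),np.sin(y)]);ey=np.array([-ex[1],ex[0]])
w=px2w("top",[(220+a/4.5,100+b/4) for a,b in[(394,170.5),(320,221),(470,221)]],.025)
for p in w: print(np.round([(p[:2]-o)@ex,(p[:2]-o)@ey],4))
d=w[1]-w[2];print("yaw rel",np.arctan2(-d[0],d[1])-y)
a=np.load("pics/top0.npy").astype(int);b=np.load("pics/t21.npy").astype(int)
for n,(u0,v0,u1,v1) in dict(teapot=(365,145,402,168),plate=(345,172,378,204),canister=(388,170,408,190),cup=(215,138,243,158),spoon=(238,175,256,222),bowl=(192,162,222,192)).items():
    print(n,np.abs(a-b)[v0:v1,u0:u1].max(2).__gt__(60).sum())
print(env.hand_in())
```

```text
[ 0.0678 -0.0091]
[0.0329 0.0358]
[ 0.0336 -0.055 ]
yaw rel 0.007594317871098686
teapot 0
plate 33
canister 0
cup 0
spoon 0
bowl 0
the job is handed in; nothing more can be done
None
```

I handed in the job: the tile lies picture side up on the board, square and against the back rail. `hand_in()` gives no verdict, so this rests on my own last checks.

**What I did:**
- I pushed the small beech tile square against the board's front edge with two half-open fingertips.
- I then drew its near side up along an arc until it toppled over the edge. After that I pushed it back until the force showed contact with the rail, and moved the hand clear. This took about 23 s of the 67 s.

**Last checks:**
- **Tile position:** the top camera puts the tile centre at x ≈ +68 mm and y ≈ −9 mm in the board frame. The finger position at rail contact gave about 70 mm. The 2 mm difference is within the calibration, and both fall in the 64–74 mm window.
- **Squareness:** the tile is about 0.01 rad off the board.
- **Other pieces:** comparing the before and after top pictures shows no change around the teapot, cup, spoon, canister or bowl. A few pixels (33) changed at the plate. The robot's arm and its shadow were close to it in that picture, so I think that is the cause. The plate looks unmoved in the side view, though I did not measure its position.
- **Forces:** the highest reading I saw was about 10 N, far below the limits.

After toppling, the tile first came to rest with its centre only about 4 mm inside the edge. That cleared the "above 0" limit by little more than the 2 mm calibration error. The push to the rail then took it well past that limit.

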